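# Soap box mouth-down under the sliding dust cover

## Robot

A 6-joint arm with a two-finger parallel gripper is mounted at the origin on the work surface. World frame = base frame: x ahead of the robot, y to its left, z up, the work surface at z = 0. Lengths are in mm, angles in rad, forces in N, time in s.
With the tool pointing down it reaches from about 250 to 775 mm from the base axis. Payload 8.9 kg.
Tool frame: the origin (TCP) lies between the finger pads; the fingertips stand 22 mm ahead of it and the grasp point (between the pads) lies 3 mm ahead of it; z points along the fingers, y is the line along which they close (so a half turn about z gives the same grasp; the last joint's range is limited). The gripper opens to 85 mm and grips with 20 to 120 N. Pads are 22 mm wide; open, the fingers measure 114 mm over their backs; the gripper's body (76 mm by 85 mm) begins 54 mm behind the grasp point. The pads swing forward as they close: fully open they stand 13 mm farther back than shut.
Start: joints at [1.042, 0.291, -0.153, 1.127, 0, 1.431], TCP at [199.496, 485.618, 220.405] pointing down, gripper open.
Joint ranges: [-2.52, 2.52], [-0.91, 1.74], [-1.3, 1.37], [-1.96, 2.02], [-1.52, 1.47], [-3.14, 3.14]. Speed limits (rad/s): [2.22, 2.22, 2.79, 3.14, 3.14, 3.14].

## Interface

Orientations are given as a unit quaternion [x, y, z, w].
In Python, from rig import * gives the robot as it stands.
- The arm moves only by the tool play_rows, never from a script. Its arguments are lists of equal length, an entry for each row: "rotation": the turn, a rotation vector about the world's x, y, z in degrees, a list of three; "offset": the shift along the world's x, y, z in mm, a list of three; "jaw": the finger opening in mm, from 0 to 85.4. In form: {"rotation": [[ax, ay, az], ...], "offset": [[tx, ty, tz], ...], "jaw": [jaw, ...]}. A call has 1 to 20 rows; each row is the pose to reach, as a shift and turn from the pose commanded when the call began; what a row does not reach only later rows make up. A row lasts 1/12 s, in which the tool goes at most 41.7 mm and 7.16 degrees, less where a joint would pass 70% of its speed; a pose out of reach is approached as far as the arm can. A call with a gripper value outside its range is refused whole. The fingers move at their own pace and stop on an object; the grip force is fixed at half the most. Time passes only in rows, so rows that repeat a pose let the fingers close. It gives the time, the measured TCP pose, the force, the opening and the grip force at its end, in the units of the state.
- sense(): the state, without advancing time (a new reading comes with each control period).
- read_camera(name): name is "scene" or "top" or "wrist"; returns the picture (400x640x3 uint8, blue, green, red); there is no depth.
- calibration(name): a dict with "vertical_fov" (degrees; the focal length in pixels is half the picture's height over the tangent of half this angle, whatever the lens; pixels are square), "cx", "cy" (the principal point, pixels), "xyz" and "attitude" of the camera in the world; the wrist camera has in their place "mount" (4x4, takes a point from camera to tool coordinates, whose origin is the TCP and whose axes are the flange's). Camera axes: x right, y down, z forward; pixel columns grow to the right and rows downward; lengths in mm; the calibration is good to about 2 mm. The wrist camera is an equidistant fisheye: a pixel r from the principal point sees the ray r / f radians off the axis. A picture is of the moment at which its call begins: read the wrist's pose just before it. calibration takes no time and is no camera call.
- finish_job(): hands the job in; it is judged then, once.
Trained networks look in the newest picture that a camera, given by its name, has taken for a name from the list of things; names that differ only in an ending like _2 or _b are one class to them, and where a whole thing is asked for, a point or a joint stands for the part that bears it (a point fixed in the world has none). Each returns a list of dicts, best first, with "confidence" (0 to 1); they miss things now and then, are a little off and sometimes report something else, mostly with a low value. They report only what shows in the picture. A call takes as long as a camera call. They do not tell look-alikes from the thing itself.
- boxes_of(camera, thing): "box" ([left, top, right, bottom] in pixels, round what is visible of it).
- outline_of(camera, thing): "region" (400x640 bool, what is visible of it) and "box" ([left, top, right, bottom] in pixels, round what is visible of it).
- spot_point(camera, thing): "at" ([column, row] in pixels: a listed point, or the origin of a listed thing).
The state is a dict: "t": time; "joint_pos": joint angles; "qvel": joint speeds; "joint_efforts": joint torques, N m; "tool_pos": TCP position; "tool_rot": TCP orientation; "ft_force": force on the tool from outside, world axes, zero at the start; "moment": the same for the moment, N m; "grip_width": finger opening in mm; "grip_force": force on a finger pad.
Only numpy, scipy, OpenCV 4.12 (cv2) and the standard library are available. Lean on these libraries where they do the work, as an engineer would, in place of code of your own. Each camera call takes 0.05 s, during which the arm holds its last target. There are 200 camera calls.

## Task

Slide the white cover of the grey drying tier fully open, lay the washed soap box mouth-down (closed base up) in the rectangular recess so that it sits fully home and flat, then slide the cover fully shut over it. Leave the spray bottle, steel cup, scrub brush and peg box standing where they are.

Things in the scene. Friction and masses are not known exactly. Their poses are not given: they have to be found in the camera images.
- tier: Low grey open-topped drying tier, fixed: 150 (x) x 304 (y) x 91 mm high; origin at centre of underside. Two bays along y, floors at z = 45 mm, no wall between: the +y bay (centre y = 73 mm) has the recess, the -y bay is empty. Inside x +-64, y +-146 mm. End walls 83 mm high. Long walls x = +-64..75 mm carry the cover at z = 83 mm, with track lips (x = +-70..75) up to 91 mm.
- recess (a point): Centre of the floor of the rectangular recess in the +y bay, 37 mm above the tier's underside; axes as the tier. The recess is 101 mm (along tier x) x 63 mm (along tier y), 8 mm deep below the bay floor, with a 2 mm chamfer. The soap box fits it either end round.
- cover (a joint): Sliding white cover, position in m along the tier's long walls: 0 = shut (over the recess bay), grows as it slides to tier -y, 0.146 = fully open (over the empty bay). Starts nearly shut. Needs about 2 N.
- cover_grip (a point): Middle of the cover's handle, moving with it: an upright bar on the middle of the cover, 80 mm along tier x, 12 mm thick along tier y, 30 mm tall; this point is 15 mm below the bar's top and 15 mm above the cover's upper face. Cover: plate 138 (x) x 150 (y) x 5 mm, upper face 88 mm above the tier's underside.
- soapbox: White plastic soap box, a rectangular box 96 x 58 x 40 mm open on one 96 x 58 face, walls and base 4 mm, about 90 g. Starts standing on a short end. Origin at the centre of that end; z along the 96 mm length (up at the start), y along the 58 mm width (+-29 mm), x (+-20 mm) from the closed base towards the open mouth, so x points straight down when it lies mouth-down.
- mouth (a point): Centre of the soap box's open mouth (rim plane), at x = +20 mm, z = 48 mm of the soap box; axes as the soap box.
- back (a point): Centre of the outside of the soap box's closed base, at x = -20 mm, z = 48 mm of the soap box.
- spray: Bystander: empty pink spray bottle with white trigger head, 70 mm diameter, 205 mm tall, nozzle reaching 61 mm from its axis along its x; origin at the centre of its underside.
- cup: Bystander: stainless steel cup, 74 mm diameter, 85 mm tall, upright; origin at the centre of its underside.
- brush: Bystander: dark scrub brush lying bristles down, 60 (x) x 150 (y) x 46 mm; origin at the centre of its underside.
- pegbox: Bystander: open wooden box full of wooden clothes pegs, 110 (x) x 180 (y) x 70 mm; origin at the centre of its underside.
Mind the look-alikes: they are no part of the job. There is more than one size of the soapbox; the one meant has the size given above.

How it is judged:
By the outcome, as a careful person would: the job done as asked, in the order asked, and still so for the second after the job is handed in, with the robot touching nothing.
It also fails if it takes over 67 s, if anything falls off the work surface, if the arm or the gripper's body presses on something with over 40 N, if the wrist force passes 120 N, or if a joint passes its speed limit or range.

## Working session

There is one attempt and no reset: what is moved stays moved. The work goes in short steps, Python scripts to look and compute and a tool call to move; the robot and the scene stay as the last step left them, time stands still between calls to the robot, and variables do not carry over. Pictures are saved under pics/ and viewed, at most 10 in all, crops included, and the job is handed in when it is done.

Besides the shell and the picture viewer there is one more tool, called after ">>>" as name(argument=value, ...), one argument or row to a line, values as JSON. play_rows: Moves the arm, as the interface text tells. Its arguments: {"type":"object","properties":{"rotation":{"type":"array"},"offset":{"type":"array"},"jaw":{"type":"array"}},"required":["rotation","offset","jaw"]}

```bash
mkdir -p pics; ls
python3 - <<'E'
from rig import *
import cv2,numpy as np
for c in ["scene","top"]:
    im=read_camera(c); cv2.imwrite(f"pics/{c}0.png",im)
    print(c,calibration(c))
    for t in ["tier","cover","soapbox","spray","cup","brush","pegbox"]:
        print(t,[(np.round(b["box"]).tolist(),round(b["confidence"],2)) for b in boxes_of(c,t)])
    for t in ["recess","cover_grip","mouth","back","soapbox"]:
        print(t,[(np.round(b["at"],1).tolist(),round(b["confidence"],2)) for b in spot_point(c,t)])
print(calibration("wrist"));s=sense();print(s)
E
```

```text
pics
scene {'vertical_fov': 48.65333527494672, 'cx': 319.1446877385124, 'cy': 194.74911307609077, 'xyz': array([1326.59372723,  473.8679821 ,  661.2087163 ]), 'attitude': array([ 0.50035577,  0.72811345, -0.38626701, -0.26512771])}
tier [([140.0, 139.0, 269.0, 228.0], 0.76)]
cover [([182.0, 159.0, 262.0, 194.0], 0.96)]
soapbox [([326.0, 188.0, 368.0, 251.0], 0.98), ([344.0, 171.0, 373.0, 216.0], 0.73), ([389.0, 168.0, 401.0, 200.0], 0.73)]
spray [([237.0, 188.0, 290.0, 283.0], 0.56), ([412.0, 207.0, 511.0, 282.0], 0.19)]
cup [([333.0, 250.0, 372.0, 305.0], 0.57)]
brush [([284.0, 183.0, 319.0, 222.0], 0.83)]
pegbox [([413.0, 208.0, 512.0, 280.0], 0.84), ([341.0, 173.0, 375.0, 213.0], 0.24)]
recess [([222.1, 167.2], 0.65)]
cover_grip [([219.9, 166.2], 0.77)]
mouth [([336.5, 210.7], 0.95), ([348.7, 200.4], 0.61)]
back [([360.2, 190.1], 0.67), ([350.8, 222.5], 0.6), ([398.3, 184.9], 0.58)]
soapbox [([342.3, 243.4], 0.79), ([272.6, 271.9], 0.73), ([392.8, 193.7], 0.62), ([357.1, 209.5], 0.59), ([225.8, 188.5], 0.41)]
top {'vertical_fov': 54.08353582749927, 'cx': 321.26814031672825, 'cy': 
[... 1356 characters left out ...]
s': array([ 1.04166817e+00,  2.90712315e-01, -1.53382361e-01,  1.12668269e+00,
       -2.57099988e-05,  1.43149526e+00]), 'qvel': array([ 2.58023371e-05,  2.09690262e-04,  1.08948784e-03,  6.50706042e-04,
       -2.27586582e-03, -7.53563737e-04]), 'joint_efforts': array([ 5.12060778e-04, -5.37023628e+01,  3.31640232e+01,  1.98518304e-03,
       -2.60210754e-05,  2.47675979e-05]), 'tool_pos': array([199.52724915, 485.62213291, 220.40529608]), 'tool_rot': array([1.93681719e-01, 9.81064418e-01, 4.74041343e-06, 1.52540164e-05]), 'ft_force': array([-0.47520912, -0.3886165 , -0.09154431]), 'moment': array([-0.05349644,  0.01847218, -0.02154129]), 'grip_force': 0.0, 'grip_width': 85.11011954702349}
```

Run:
```python
import cv2,numpy as np
s=cv2.imread("pics/scene0.png");t=cv2.imread("pics/top0.png")
a=cv2.resize(s[130:310,130:530],(800,360));
cv2.imwrite("pics/s1.png",a)
cv2.imwrite("pics/t1.png",cv2.resize(t[80:330,110:590],(800,417)))
```

```text
(no output)
```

View pics/s1.png

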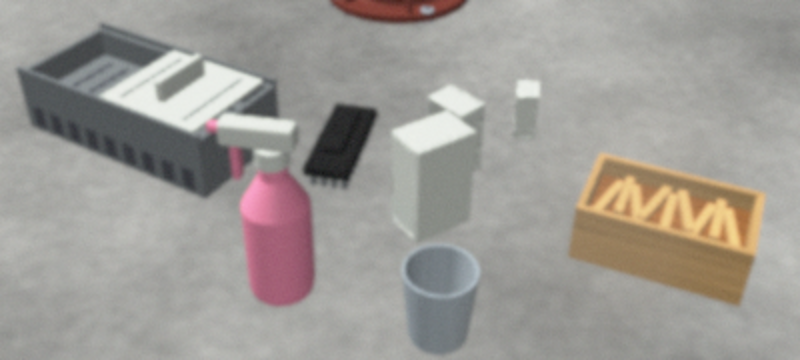

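View pics/t1.png

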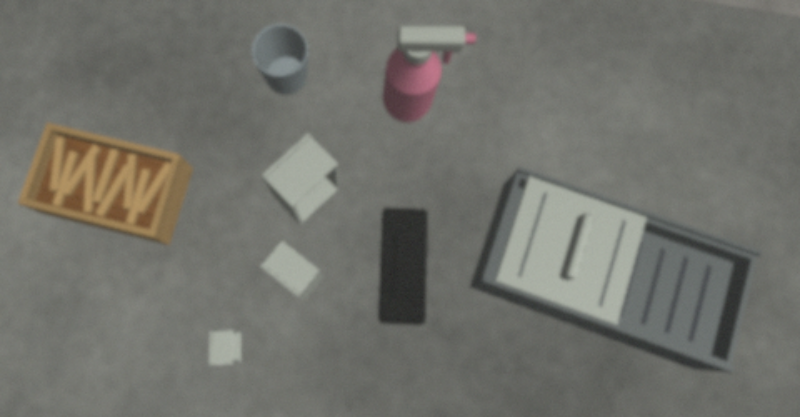

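```bash
cat > h.py <<'E'
import numpy as np,cv2
from scipy.spatial.transform import Rotation as R
from rig import *
def cam(name,s=None):
    c=calibration(name); f=200/np.tan(np.radians(c["vertical_fov"])/2)
    if name=="wrist":
        s=s or sense(); M=np.array(c["mount"]); Rt=R.from_quat(s["tool_rot"])
        return dict(f=f,cx=c["cx"],cy=c["cy"],R=Rt.as_matrix()@M[:3,:3],p=s["tool_pos"]+Rt.apply(M[:3,3]),fish=True)
    return dict(f=f,cx=c["cx"],cy=c["cy"],R=R.from_quat(c["attitude"]).as_matrix(),p=np.array(c["xyz"]),fish=False)
def proj(k,P):
    q=(np.atleast_2d(P)-k["p"])@k["R"]
    if k["fish"]:
        r=np.hypot(q[:,0],q[:,1]); th=np.arctan2(r,q[:,2]); q2=q[:,:2]/np.maximum(r,1e-9)[:,None]*th[:,None]
    else: q2=q[:,:2]/q[:,2:]
    return q2*k["f"]+[k["cx"],k["cy"]]
def ray(k,u):
    v=(np.asarray(u,float)-[k["cx"],k["cy"]])/k["f"]
    if k["fish"]:
        t=np.linalg.norm(v); d=np.r_[v/max(t,1e-9)*np.sin(t),np.cos(t)]
    else: d=np.r_[v,1]
    d=k["R"]@d; return d/np.linalg.norm(d)
def at_z(k,u,z):
    d=ray(k,u); return k["p"]+d*(z-k["p"][2])/d[2]
def tri(obs):
    A=0;b=0
    for k,u in obs:
        d=ray(k,u);P=np.eye(3)-np.outer(d,d);A=A+P;b=b+P@k["p"]
    X=np.linalg.solve(A,b); return X,[np.linalg.norm((np.eye(3)-np.outer(ray(k,u),ray(k,u)))@(X-k["p"])) for k,u in obs]
def cub(x,y,yaw,w,d,h,z0=0):
    c,s=np.cos(yaw),np.sin(yaw)
    return np.array([[x+c*a*w/2-s*b*d/2,y+s*a*w/2+c*b*d/2,z] for a in(-1,1) for b in(-1,1) for z in(z0,z0+h)])
def hullmask(k,P):
    m=np.zeros((400*4,640*4),np.uint8); u=(proj(k,P)*4+1.5).round().astype(np.int32)
    cv2.fillConvexPoly(m,cv2.convexHull(u),1)
    return cv2.resize(m.astype(np.float32),(640,400),interpolation=cv2.INTER_AREA)
E
python3 - <<'E'
from h import *
from scipy.optimize import minimize
T,S=cam("top"),cam("scene")
print("tier grip",tri([(T,[454.8,228]),(S,[219.9,166.2])]))
read_camera("top");ot=outline_of("top","soapbox")
read_camera("scene");os_=outline_of("scene","soapbox")
for o in ot: print("t",np.round(o["box"]),o["confidence"])
for o in os_: print("s",np.round(o["box"]),o["confidence"])
def pick(l,c): 
    return min(l,key=lambda o:np.hypot((o["box"][0]+o["box"][2])/2-c[0],(o["box"][1]+o["box"][3])/2-c[1]))["region"].astype(np.float32)
big=pick(os_,(347,220))
np.savez("masks.npz",t=[pick(ot,c) for c in [(291,188),(286,242),(247,291)]],s=[pick(os_,c) for c in [(347,220),(358,194),(395,184)]])
for n,ct,cs in [("big",(291,188),(347,220)),("mid",(286,242),(358,194)),("small",(247,291),(395,184))]:
    mt,ms=pick(ot,ct),pick(os_,cs); ign=1-big if n=="mid" else np.ones_like(big)
    def loss(p):
        P=cub(p[0]*10,p[1]*10,p[2]/5,*(np.abs(p[3:])*10))
        return np.abs(hullmask(T,P)-mt).sum()+(np.abs(hullmask(S,P)-ms)*ign).sum()
    x0=at_z(T,ct,40)[:2]/10; best=None
    for yaw in np.arange(0,np.pi,np.pi/4):
        r=minimize(loss,[*x0,yaw*5,5.8,4,8],method="Nelder-Mead",options=dict(maxiter=500,initial_simplex=np.array([[*x0,yaw*5,5.8,4,8]]+[np.array([*x0,yaw*5,5.8,4,8])+np.eye(6)[i]*1.5 for i in range(6)])))
        if best is None or r.fun<best.fun: best=r
    p=best.x;print(n,np.round([p[0]*10,p[1]*10,np.degrees(p[2]/5),*p[3:]*10],1),best.fun,mt.sum(),ms.sum())
E
```

```text
tier grip (array([533.54534103, -92.04300683, 106.71069306]), [np.float64(1.452270044094381), np.float64(1.452270044094361)])
t [267. 222. 305. 262.] 0.97
t [270. 162. 313. 213.] 0.94
t [241. 280. 256. 301.] 0.68
s [345. 173. 372. 212.] 0.87
s [326. 186. 369. 250.] 0.84
big [564.7 244.7  54.3  50.8  74.1 121.8] 124.9375 1377.0 2238.0
mid [451.1 237.1  62.5  56.9  40.2  94.8] 71.0 687.0 456.0
small [ 3.453e+02  3.011e+02  1.010e+01  3.770e+01 -1.000e-01  1.083e+02] 655.3125 392.0 456.0
```

Run:
```python
from h import *
from scipy.optimize import minimize
T,S=cam("top"),cam("scene")
print("x,y axes px", proj(T,[[450,240,0],[550,240,0],[450,340,0]]).round())
for n,z in [("top-mouth",48)]:
    m=at_z(T,[292.6,236.2],z);b=at_z(T,[277.5,248.7],z);d=m-b;print("m,b top",m.round(),b.round(),np.degrees(np.arctan2(d[1],d[0])))
m=tri([(T,[292.6,236.2]),(S,[348.7,200.4])]);b=tri([(T,[277.5,248.7]),(S,[360.2,190.1])]);print(m,b)
print("small", at_z(T,[247,291.4],0).round(), at_z(T,[254.3,289.3],36).round(),at_z(T,[238.9,282.1],36).round())
t=cv2.imread("pics/top0.png");s=cv2.imread("pics/scene0.png")
a=cv2.resize(t[155:310,225:325],None,fx=4,fy=4,interpolation=cv2.INTER_CUBIC)[:600]
c=cv2.resize(s[165:260,318:410],None,fx=4.3,fy=4.3,interpolation=cv2.INTER_CUBIC)[:600]
o=np.zeros((600,800,3),np.uint8);o[:a.shape[0],:a.shape[1]]=a;o[:c.shape[0],404:404+c.shape[1]]=c[:,:396];cv2.imwrite("pics/c2.png",o)
# tier fit
read_camera("top");ot=outline_of("top","tier")+outline_of("top","cover");
read_camera("scene");os_=outline_of("scene","tier")+outline_of("scene","cover")
mt=np.zeros((400,640),np.float32);ms=mt.copy()
for o in ot: print(np.round(o["box"]),o["confidence"]); mt=np.maximum(mt,o["region"]*(o["confidence"]>.5))
for o in os_: print(np.round(o["box"]),o["confidence"]); ms=np.maximum(ms,o["region"]*(o["confidence"]>.5))
ign=np.ones_like(mt);ign[180:,228:300]=0
def loss(p):
    P=cub(p[0]*10,p[1]*10,p[2]/10,150,304,91)
    return np.abs(hullmask(T,P)-mt).sum()+(np.abs(hullmask(S,P)-ms)*ign).sum()
best=None
for yaw in np.arange(0,np.pi,np.pi/6):
    x0=np.array([*at_z(T,(478,242),50)[:2]/10,yaw*10])
    r=minimize(loss,x0,method="Nelder-Mead",options=dict(initial_simplex=np.array([x0]+[x0+np.eye(3)[i]*3 for i in range(3)])))
    if best is None or r.fun<best.fun:best=r
p=best.x;print("tier",p[:2]*10,np.degrees(p[2]/10),best.fun,mt.sum(),ms.sum())
np.set_printoptions(suppress=True)
```

```text
x,y axes px [[286. 245.]
 [295. 202.]
 [242. 238.]]
m,b top [468. 226.  48.] [436. 252.  48.] -39.894851223852044
(array([469.01246278, 224.06929021,  41.26930135]), [np.float64(2.2604775867157105), np.float64(2.2604775867156803)]) (array([437.23068906, 245.82133896,  57.34055217]), [np.float64(4.913073621288786), np.float64(4.913073621288678)])
small [338. 305.   0.] [346. 284.  36.] [355. 319.  36.]
[394. 178. 566. 306.] 0.9
[405. 187. 500. 275.] 0.95
[138. 140. 266. 231.] 0.87
[184. 160. 261. 195.] 0.92
tier [ 523.81317407 -152.8330503 ] -10.192988124002703 473.4375 12756.0 6688.0
```

View pics/c2.png

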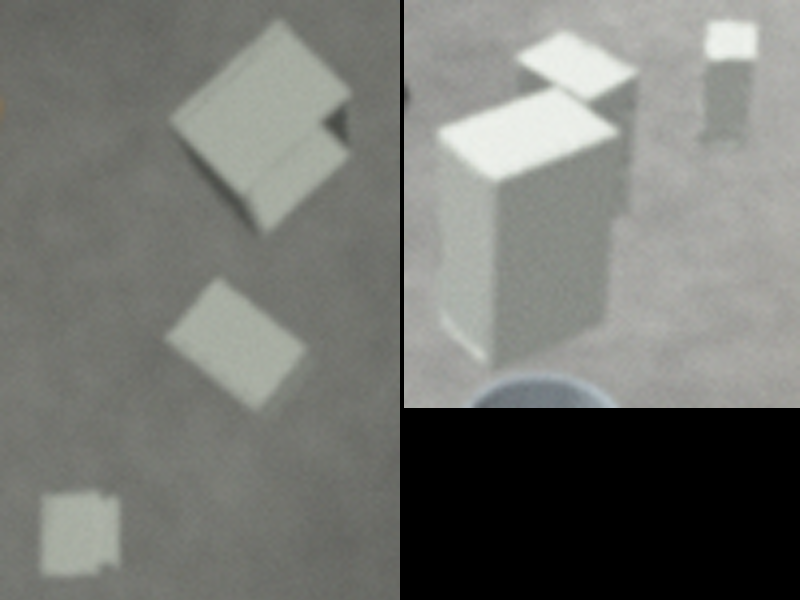

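Three soap-box look-alikes in the top view: large at (291,190), about 74×51×122 mm; middle at (286,242), 57×40×95 mm; small at (247,291). The middle one fits 58×40×96, and the enlarged crop confirms the size order. Its mouth faces roughly world (+x, −y). Next I'll take wrist views of it and of the tier.

>>> play_rows(
  rotation=[
    [0,0,0],
    [0,0,0],
    [0,0,12],
    [0,0,12],
    [0,0,12],
    [0,0,12],
    [0,0,12],
    [0,0,12],
    [0,0,12],
    [0,0,12],
    [0,0,12],
    [0,0,12],
    [0,0,12],
    [0,0,12],
  ],
  offset=[
    [0,0,40],
    [0,0,80],
    [240,-285,80],
    [240,-285,80],
    [240,-285,80],
    [240,-285,80],
    [240,-285,80],
    [240,-285,80],
    [240,-285,80],
    [240,-285,80],
    [240,-285,80],
    [240,-285,80],
    [240,-285,80],
    [240,-285,80],
  ],
  jaw=[85,85,85,85,85,85,85,85,85,85,85,85,85,85],
)

```text
t: 2.97
tool_pos: [439.3, 200.5, 300.3]
tool_rot: [0.091, 0.996, 0.0, -0.0]
ft_force: [-0.2, 0.4, 0.6]
grip_width: 85.1
grip_force: 0.0
```

```bash
cat > w.py <<'E'
from h import *
import sys
def shot(name,things=(),pts=()):
    k=cam("wrist"); im=read_camera("wrist"); cv2.imwrite(f"pics/{name}.png",im); out={}
    for t in things: out[t]=outline_of("wrist",t); print(t,[(np.round(o["box"]).astype(int).tolist(),round(o["confidence"],2)) for o in out[t]])
    for t in pts: out[t]=spot_point("wrist",t); print(t,[(np.round(o["at"],1).tolist(),round(o["confidence"],2)) for o in out[t]])
    return k,im,out
E
python3 - <<'E'
from w import *
import pickle
k,im,o=shot("w1",["soapbox","tier","cover"],["mouth","back","cover_grip","soapbox"])
pickle.dump((k,o),open("w1.pkl","wb"));print(sense()["joint_pos"].round(3),sense()["t"])
E
```

```text
soapbox [([323, 139, 378, 197], 0.9), ([368, 63, 404, 101], 0.85), ([340, 204, 408, 295], 0.73)]
tier [([102, 224, 189, 304], 0.71), ([46, 199, 215, 303], 0.55)]
cover [([98, 219, 192, 306], 0.92)]
mouth [([352.2, 239.4], 0.95), ([375.6, 81.7], 0.83)]
back [([355.3, 150.1], 0.88), ([393.4, 76.6], 0.71)]
cover_grip [([143.7, 268.0], 0.66)]
soapbox [([378.7, 82.1], 0.82), ([363.6, 229.1], 0.63), ([346.3, 159.6], 0.58)]
[ 0.278  0.177 -0.092  1.301  0.     0.457] 3.3667
```

View pics/w1.png

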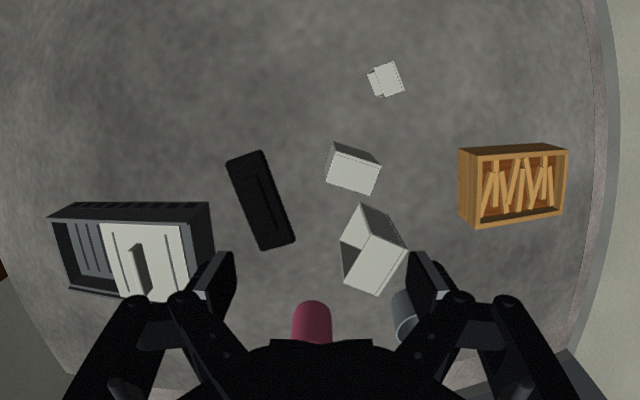

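Run:
```python
from w import *
import pickle
from scipy.optimize import minimize
k,o=pickle.load(open("w1.pkl","rb"));T,S=cam("top"),cam("scene");m=np.load("masks.npz")
pk=lambda c:min(o["soapbox"],key=lambda q:abs((q["box"][0]+q["box"][2])/2-c[0])+abs((q["box"][1]+q["box"][3])/2-c[1]))["region"].astype(np.float32)
ign=1-m["s"][0]
def fit(x0,f):
    return minimize(f,x0,method="Nelder-Mead",options=dict(maxiter=600,initial_simplex=np.array([x0]+[np.array(x0)+np.eye(len(x0))[i]*1.5 for i in range(len(x0))])))
mw=pk((350,168))
def L(p,v):
    P=cub(p[0]*10,p[1]*10,p[2]/5,*(np.array(p[3:])*10 if len(p)>3 else (58,40,96)));e=0
    if "w" in v:e+=np.abs(hullmask(k,P)-mw).sum()
    if "t" in v:e+=np.abs(hullmask(T,P)-m["t"][1]).sum()
    if "s" in v:e+=(np.abs(hullmask(S,P)-m["s"][1])*ign).sum()
    return e
x=[45,24,1.09*5]
for v in ["w","t","ts","wts"]:
    r=fit(x,lambda p:L(p,v));print(v,(r.x*[10,10,36/np.pi]).round(1),round(r.fun))
r=fit(x+[5.8,4,9.6],lambda p:L(p,"wts"));print((r.x*[10,10,36/np.pi,10,10,10]).round(1),r.fun)
mw=pk((386,82));m["t"][2]
def L2(p):
    P=cub(p[0]*10,p[1]*10,p[2]/5,*(np.array([58,40,96])*p[3]));return np.abs(hullmask(k,P)-mw).sum()+np.abs(hullmask(T,P)-m["t"][2]).sum()
for y in (0,.8,1.6,2.4):
    r=fit([34.5,30,y*5,.8],L2);print("small",(r.x*[10,10,36/np.pi,1]).round(2),r.fun)
```

```text
Traceback (most recent call last):
KeyError: 'box'
```

>>> play_rows(
  rotation=[
    [0,0,0],
    [0,0,0],
    [0,0,0],
    [0,0,0],
    [0,0,0],
    [0,0,0],
    [0,0,0],
    [0,0,0],
    [0,0,0],
    [0,0,0],
    [0,0,0],
    [0,0,0],
  ],
  offset=[
    [75,-290,0],
    [75,-290,0],
    [75,-290,0],
    [75,-290,0],
    [75,-290,0],
    [75,-290,0],
    [75,-290,0],
    [75,-290,0],
    [75,-290,0],
    [75,-290,0],
    [75,-290,0],
    [75,-290,0],
  ],
  jaw=[85,85,85,85,85,85,85,85,85,85,85,85],
)

```text
t: 4.37
tool_pos: [514.3, -87.9, 300.6]
tool_rot: [0.089, 0.996, 0.0, 0.0]
ft_force: [-0.8, 0.0, -0.4]
grip_width: 84.7
grip_force: 0.0
```

Run:
```python
from w import *
import pickle
k,im,o=shot("w2",["tier","cover"],["cover_grip"])
pickle.dump((k,o),open("w2.pkl","wb"));print(sense()["joint_pos"].round(3),sense()["t"])
```

```text
tier [([156, 118, 397, 243], 0.78)]
cover [([257, 126, 383, 242], 0.76)]
cover_grip [([323.4, 188.1], 0.72)]
[-0.31   0.255  0.007  1.323  0.    -0.132] 4.5667
```

View pics/w2.png

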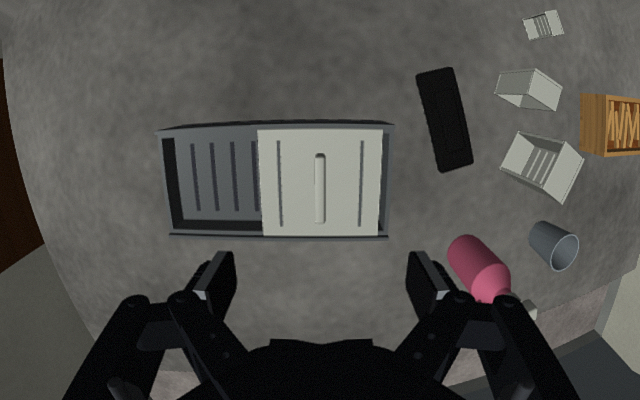

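Run:
```python
from w import *
import pickle
from scipy.optimize import minimize
k,o=pickle.load(open("w2.pkl","rb"));T,S=cam("top"),cam("scene");m=np.load("masks.npz")
cv2.imwrite("pics/c3.png",cv2.resize(cv2.imread("pics/w2.png")[0:210,480:640],None,fx=3.75/1.4,fy=3.75/1.4,interpolation=cv2.INTER_CUBIC))
def fit(x0,f):
    x0=np.array(x0,float);return minimize(f,x0,method="Nelder-Mead",options=dict(maxiter=600,initial_simplex=np.array([x0]+[x0+np.eye(len(x0))[i]*1.5 for i in range(len(x0))])))
read_camera("top");read_camera("scene")
g=lambda c,t:outline_of(c,t)[0]["region"].astype(np.float32)
tt=np.maximum(g("top","tier"),g("top","cover"));ct=g("top","cover")
tw=np.maximum(o["tier"][0]["region"],o["cover"][0]["region"]).astype(np.float32);cw=o["cover"][0]["region"].astype(np.float32)
sc=10*np.array([1,1,18/np.pi/10])
for v in ["w","t","wt"]:
    r=fit([52.4,-15.3,-1.8],lambda p:sum(np.abs(hullmask(c,cub(p[0]*10,p[1]*10,p[2]/10,150,304,91))-mm).sum() for n,c,mm in [("w",k,tw),("t",T,tt)] if n in v))
    print("tier",v,r.x[:2]*10,np.degrees(r.x[2]/10),r.fun,tw.sum())
    r=fit([53.4,-9.2,-1.8],lambda p:sum(np.abs(hullmask(c,cub(p[0]*10,p[1]*10,p[2]/10,138,150,5,83))-mm).sum() for n,c,mm in [("w",k,cw),("t",T,ct)] if n in v))
    print("cover",v,r.x[:2]*10,np.degrees(r.x[2]/10),r.fun,cw.sum())
print("grip",tri([(k,[323.4,188.1]),(T,[454.8,228])]),tri([(k,[323.4,188.1]),(S,[219.9,166.2]),(T,[454.8,228])]))
# handle in wrist image: top-face ends
print("handle top ends z118:",at_z(k,[320.5,154],118),at_z(k,[320,221],118))
```

```text
tier w [ 523.67623601 -154.16260242] -10.005658767284947 939.75 27403.0
cover w [534.88223688 -93.14137232] -10.147788731580405 215.8125 13043.0
tier t [ 523.14890684 -151.73932918] -10.315255285239147 1353.0 27403.0
cover t [533.59607891 -92.83658432] -10.331988036049127 451.5 13043.0
tier wt [ 523.54820057 -154.21384982] -10.175075034793387 2349.5625 27403.0
cover wt [534.6126562  -93.23630321] -10.240865514304051 665.125 13043.0
grip (array([531.58200982, -88.03650011, 115.63663188]), [np.float64(0.45975581851024055), np.float64(0.4597558185101173)]) (array([534.10577396, -90.44260924, 107.73873764]), [np.float64(1.9537349717557149), np.float64(2.338944680082644), np.float64(1.3833837513607505)])
handle top ends z118: [492.62937119 -84.38236262 118.        ] [569.84258247 -98.93309275 118.        ]
```

View pics/c3.png

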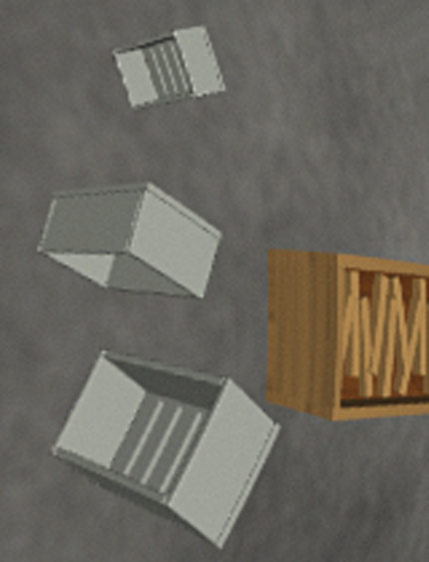

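The crop shows the middle box's open mouth facing (+x, −y): its inner walls are visible at crop (75,265). Its closed back is toward the robot. The cover is about 11 mm open, with its handle at about (533, −92). I'll grip it now.

>>> play_rows(
  rotation=[
    [0,0,0],
    [0,0,0],
    [0,0,0],
    [0,0,0],
    [0,0,0],
    [0,0,0],
    [0,0,0],
    [0,0,0],
    [0,0,0],
    [0,0,0],
    [0,0,0],
    [0,0,0],
    [0,0,0],
    [0,0,0],
    [0,0,0],
    [0,0,0],
    [0,0,0],
    [0,0,0],
  ],
  offset=[
    [18,-3,-40],
    [18,-3,-80],
    [18,-3,-120],
    [18,-3,-150],
    [18,-3,-170],
    [18,-3,-185],
    [18,-3,-185],
    [18,-3,-185],
    [18,-3,-185],
    [18,-3,-185],
    [18,-3,-185],
    [18,-3,-185],
    [18,-3,-185],
    [18,-3,-185],
    [18,-3,-185],
    [18,-3,-185],
    [18,-3,-185],
    [18,-3,-185],
  ],
  jaw=[85,85,85,85,85,85,85,60,30,5,5,5,5,5,5,5,5,5],
)

```text
t: 6.32
tool_pos: [532.5, -92.4, 115.4]
tool_rot: [0.09, 0.996, 0.0, -0.0]
ft_force: [0.1, 0.3, -0.6]
grip_width: 5.1
grip_force: 0.0
```

Run:
```python
from w import *
k,im,o=shot("w3",["cover"],["cover_grip"])
cv2.imwrite("pics/w3c.png",cv2.resize(im,(800,500)))
print(sense())
```

```text
cover [([200, 120, 443, 318], 0.89)]
cover_grip [([324.9, 245.0], 0.57)]
{'t': 6.4667, 'joint_pos': array([-3.07068763e-01,  4.01266976e-01, -2.83725001e-01,  8.85980306e-01,
       -6.84515666e-05, -1.26716276e-01]), 'qvel': array([ 0.00073872, -0.00091805,  0.00178724,  0.00080821,  0.00109298,
       -0.0009389 ]), 'joint_efforts': array([ 2.00547729e-03, -5.78332257e+01,  2.98485428e+01,  2.62801455e-03,
       -4.82327669e-04, -1.28480539e-05]), 'tool_pos': array([532.44456499, -92.38410315, 115.34066232]), 'tool_rot': array([ 9.00540746e-02,  9.95936873e-01, -1.44914707e-05, -9.32816389e-05]), 'ft_force': array([-0.85398417,  0.10342587, -0.09309893]), 'moment': array([0.00444139, 0.03057239, 0.00891209]), 'grip_force': 0.0, 'grip_width': 5.23471218671864}
```

View pics/w3c.png

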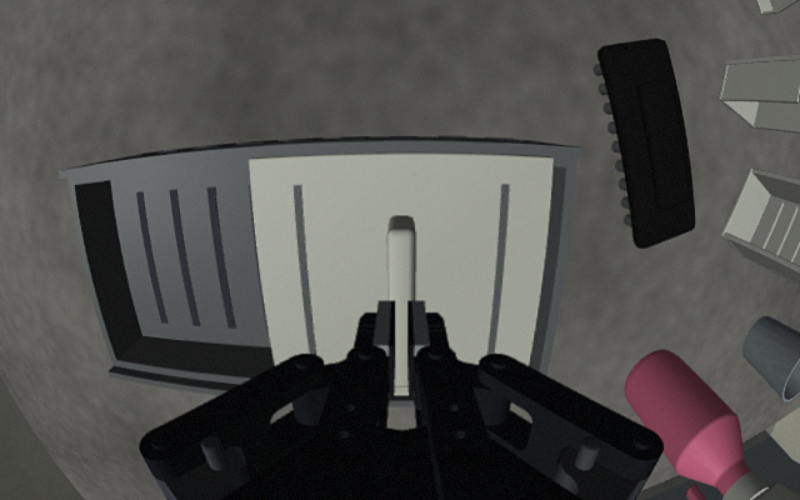

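>>> play_rows(
  rotation=[
    [0,0,0],
    [0,0,0],
    [0,0,0],
    [0,0,0],
  ],
  offset=[
    [0,0,0],
    [0,0,0],
    [0,0,0],
    [0,0,0],
  ],
  jaw=[0,0,0,0],
)

```text
t: 6.8
tool_pos: [532.5, -92.4, 115.4]
tool_rot: [0.09, 0.996, -0.0, 0.0]
ft_force: [1.1, 0.7, 0.6]
grip_width: -0.1
grip_force: 0.0
```

Run:
```python
from w import *
a=cv2.imread("pics/w3.png",0);im=read_camera("wrist");b=cv2.cvtColor(im,cv2.COLOR_BGR2GRAY)
np.set_printoptions(linewidth=250)
for r in (220,235,250,262,275,290,300,310,320):print(r,a[r,300:342:2],"\n   ",b[r,300:342:2])
for z in (93,103,118):print(z,proj(cam("wrist"),[[532.5+d*.984-9*.0,-92.4-d*.177,z] for d in(-40,0,40)]).round(1).tolist())
s=sense();t=R.from_quat(s["tool_rot"]);print(proj(cam("wrist"),s["tool_pos"]+t.apply([[0,0,0],[0,0,22],[-11,0,22],[11,0,22]])).round(1))
```

```text
220 [161 162 158 157 159 143 174 170 165 162 161 158 151 155 123  80 117 161 156 156 158] 
    [161 160 158 160 158 149 177 170 167 164 161 157 154 152 124  80 119 161 160 155 161]
235 [158 157 158 158 156 143 173 168 165 164 160 157 153 153 124  77 116 158 156 156 156] 
    [156 158 160 156 161 142 176 169 167 162 162 156 157 150 123  77 115 159 159 157 157]
250 [ 48  39  41  43  39  43  27   1 133 165 158 157 156  56   1  36  42  42  37  38  48] 
    [44 46 46 42 38 41 42 42 41 14  0  0 23 42 41 41 42 36 47 46 44]
262 [ 30  39  41  46  40  41   1   1 131 165 158 158 160  52   6  19  43  38  39  41  39] 
    [ 8 10  6 37 44 42 40 43 42  3  6  8 19 44 42 39 40 42 27 13  9]
275 [ 55  53  54  47  51  39   4   0 129 165 159 154 160  47   0  10  52  52  49  51  56] 
    [10  7 26 38 42 44 36 41 37  7  1  2 12 41 42 43 38 40 40 12  7]
290 [  8   3   7   9   5  11  21  14 126 162 155 154 156  53  20  19   6   3  10   5   7] 
    [10  5  9 10  3  6  2  0 13 23 26 23 23 10 12  3  4  7  6 11  2]
300 [  7   1   8  11   5   4  25  23 130 163 155 156 153  78  19  21  22  16   6   8   9] 
    [ 1  9  4  6  9 12  7  2  7 22 23 24 25 23 22  6  7  4 10  7  7]
310 [  7  10   9   9   3   6  22  24 140 156 155 158 156 118  16  22  20  21  11  13   7] 
    [ 4 10  6  5  8  8  4  6 13 26 20 20 25 19 21 16 16 11 12  9  6]
320 [10  0 11  9  8 16 55 51 49 49 54 53 52 54 55 46 16 25 21 12 17] 
    [ 9  7  8  8  5  6  8  7 18 66 64 62 54 19 23 24 18 18 18  8  5]
93 [[320.9, 168.8], [321.0, 232.5], [321.1, 286.5]]
103 [[320.9, 172.7], [321.0, 239.5], [321.2, 295.0]]
118 [[320.9, 179.5], [321.1, 251.2], [321.2, 309.2]]
[[321.1 249. ]
 [321.1 232.8]
 [321.1 248.7]
 [321.1 216.1]]
```

Run:
```python
from w import *
im=read_camera("scene");S=cam("scene");s=sense();p=s["tool_pos"]
u=proj(S,[p+[0,0,d] for d in(-27.4,-22,0,5,40)]);print(u.round(1))
c=im[110:220,140:290].copy()
c=cv2.resize(c,None,fx=5,fy=5,interpolation=cv2.INTER_CUBIC)
for q,col in zip(u,[(0,0,255),(0,255,255),(0,255,0),(255,0,0),(255,0,255)]): cv2.circle(c,tuple(((q-[140,110])*5).astype(int)),4,col,-1)
cv2.imwrite("pics/s8.png",c)
```

```text
[[221.5 172.6]
 [221.2 170.8]
 [220.1 163.1]
 [219.9 161.3]
 [218.  148.7]]
```

View pics/s8.png

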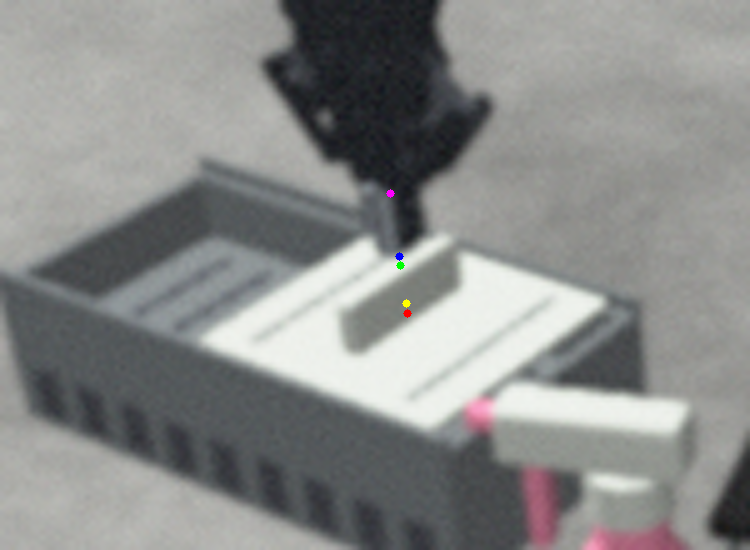

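The scene crop shows the shut fingertips at crop (390–415, 245–255), just above the bar's top edge. The tips therefore stand about level with the TCP, not 22 mm ahead. I'll open, go 10 mm lower and try again while watching the force.

>>> play_rows(
  rotation=[
    [0,0,0],
    [0,0,0],
    [0,0,0],
    [0,0,0],
    [0,0,0],
    [0,0,0],
    [0,0,0],
    [0,0,0],
    [0,0,0],
    [0,0,0],
    [0,0,0],
    [0,0,0],
    [0,0,0],
    [0,0,0],
  ],
  offset=[
    [0,0,0],
    [0,0,0],
    [0,0,0],
    [0,0,0],
    [0,0,-5],
    [0,0,-10],
    [0,0,-10],
    [0,0,-10],
    [0,0,-10],
    [0,0,-10],
    [0,0,-10],
    [0,0,-10],
    [0,0,-10],
    [0,0,-10],
  ],
  jaw=[60,60,60,60,60,60,60,30,8,8,8,8,8,8],
)

```text
t: 8.07
tool_pos: [532.6, -92.4, 105.7]
tool_rot: [0.09, 0.996, -0.0, 0.0]
ft_force: [-1.7, -0.1, 3.9]
grip_width: 8.6
grip_force: 44.2
```

>>> play_rows(
  rotation=[
    [0,0,0],
    [0,0,0],
    [0,0,0],
    [0,0,0],
    [0,0,0],
    [0,0,0],
    [0,0,0],
    [0,0,0],
    [0,0,0],
    [0,0,0],
    [0,0,0],
  ],
  offset=[
    [0,0,0],
    [0,0,0],
    [0,0,-4],
    [0,0,-8],
    [0,0,-8],
    [0,0,-8],
    [0,0,-8],
    [0,0,-8],
    [0,0,-8],
    [0,0,-8],
    [0,0,-8],
  ],
  jaw=[40,40,40,40,40,25,5,5,5,5,5],
)

```text
t: 8.98
tool_pos: [532.5, -92.4, 97.5]
tool_rot: [0.09, 0.996, -0.0, 0.0]
ft_force: [-2.1, 1.0, 3.0]
grip_width: 9.6
grip_force: 59.7
```

>>> play_rows(
  rotation=[
    [0,0,0],
    [0,0,0],
    [0,0,0],
    [0,0,0],
    [0,0,0],
    [0,0,0],
    [0,0,0],
    [0,0,0],
    [0,0,0],
    [0,0,0],
    [0,0,0],
  ],
  offset=[
    [-2,-10,0],
    [-4,-20,0],
    [-6,-35,0],
    [-9,-50,0],
    [-12,-65,0],
    [-14,-80,0],
    [-17,-95,0],
    [-20,-110,0],
    [-22,-120,0],
    [-22,-125,0],
    [-22,-125,0],
  ],
  jaw=[5,5,5,5,5,5,5,5,5,5,5],
)

```text
t: 9.9
tool_pos: [509.7, -219.1, 97.5]
tool_rot: [0.091, 0.996, -0.0, -0.0]
ft_force: [-2.5, -0.1, 4.7]
grip_width: 10.2
grip_force: 60.0
```

>>> play_rows(
  rotation=[
    [0,0,0],
    [0,0,0],
    [0,0,0],
    [0,0,0],
  ],
  offset=[
    [0,-3,0],
    [-1,-6,0],
    [-1,-8,0],
    [-1,-8,0],
  ],
  jaw=[5,5,5,5],
)

```text
t: 10.23
tool_pos: [508.6, -225.3, 97.5]
tool_rot: [0.09, 0.996, 0.0, -0.001]
ft_force: [-3.2, 1.8, 6.8]
grip_width: 10.0
grip_force: 60.3
```

>>> play_rows(
  rotation=[
    [0,0,0],
    [0,0,0],
    [0,0,0],
  ],
  offset=[
    [0,-2,0],
    [0,-4,0],
    [0,-4,0],
  ],
  jaw=[5,5,5],
)

```text
t: 10.48
tool_pos: [508.6, -225.4, 97.5]
tool_rot: [0.089, 0.996, 0.004, -0.001]
ft_force: [-2.8, 17.8, 13.3]
grip_width: 9.9
grip_force: 61.2
```

>>> play_rows(
  rotation=[
    [0,0,0],
    [0,0,0],
    [0,0,0],
    [0,0,0],
    [0,0,0],
    [0,0,0],
    [0,0,0],
    [0,0,0],
    [0,0,0],
    [0,0,0],
    [0,0,0],
    [0,0,0],
  ],
  offset=[
    [0,4,0],
    [0,4,0],
    [0,4,0],
    [0,4,0],
    [0,4,40],
    [0,40,80],
    [0,80,120],
    [0,120,160],
    [0,150,200],
    [0,150,200],
    [0,150,200],
    [0,150,200],
  ],
  jaw=[5,30,50,58,58,58,58,58,58,58,58,58],
)

```text
t: 11.48
tool_pos: [510.9, -78.5, 299.9]
tool_rot: [0.089, 0.996, -0.0, 0.002]
ft_force: [-0.0, 0.0, -0.0]
grip_width: 58.1
grip_force: 0.0
```

Run:
```python
from w import *
import pickle
k,im,o=shot("w4",["cover","tier","soapbox"],["recess","cover_grip"])
pickle.dump((k,o),open("w4.pkl","wb"))
s=sense();print(s["tool_pos"],s["grip_width"],s["ft_force"],s["t"])
c=calibration("wrist");M=np.array(c["mount"])
kt=dict(f=k["f"],cx=k["cx"],cy=k["cy"],R=M[:3,:3],p=M[:3,3],fish=True)
for u,y in [((232,252),-42.5),((408,252),42.5)]:
    d=ray(kt,u);print("pad corner (tool frame)",kt["p"]+d*(y-kt["p"][1])/d[1])
for r in o["recess"]: print("recess",at_z(k,r["at"],37))
```

```text
cover [([156, 132, 271, 244], 0.85)]
tier [([148, 122, 391, 247], 0.96)]
soapbox [([523, 13, 558, 43], 0.82), ([491, 70, 554, 114], 0.74), ([498, 132, 580, 206], 0.56)]
recess [([324.7, 179.8], 0.86), ([506.0, 88.8], 0.7)]
cover_grip [([207.0, 192.2], 0.93), ([508.0, 88.4], 0.27)]
[508.89698821 -80.20579368 295.93769117] 58.16505063311628 [-0.56197232 -0.12239512  0.59463513] 11.7833
pad corner (tool frame) [ 10.35659231 -42.5        -24.85707003]
pad corner (tool frame) [  8.45597799  42.5        -21.26378921]
recess [540.2344453  -78.42914926  37.        ]
recess [446.42529456 212.5988923   37.        ]
```

View pics/w4.png

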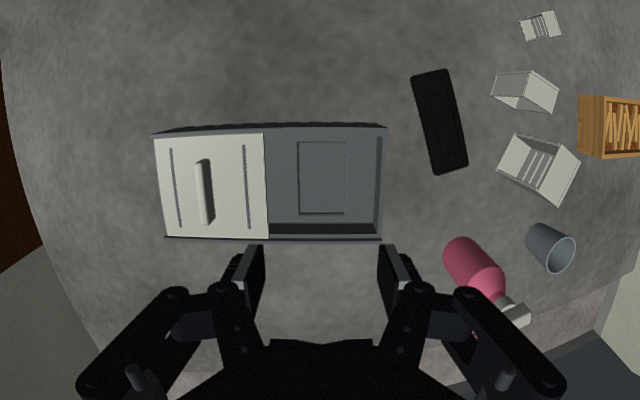

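Run:
```python
from w import *
import pickle
from scipy.optimize import minimize
k,im,o=shot("w5",["soapbox","brush"],["recess","mouth","back"])
s=sense();print(s["tool_pos"],s["t"],s["joint_pos"].round(3))
M=np.array(calibration("wrist")["mount"]);kt=dict(f=k["f"],cx=k["cx"],cy=k["cy"],R=M[:3,:3],p=M[:3,3],fish=True)
for u,y in [((264,246),-29),((378,246),29)]:
    d=ray(kt,u);print("pad corner58",kt["p"]+d*(y-kt["p"][1])/d[1])
for r in o["recess"]: print("recess",at_z(k,r["at"],37))
# recess edges: gradient lines near expected corners
yaw=np.radians(-10.2);ex=np.array([np.cos(yaw),np.sin(yaw),0]);ey=np.array([-np.sin(yaw),np.cos(yaw),0])
g=cv2.GaussianBlur(cv2.cvtColor(im,cv2.COLOR_BGR2GRAY),(0,0),.8).astype(float)
c0=np.array([536.3,-82,45.])
def prof(dirv,oth,rng):
    ts=np.arange(*rng,0.5);v=0
    for w in np.linspace(-.6,.6,25):
        P=c0+ts[:,None]*dirv+w*oth; u=proj(k,P).astype(np.float32); v=v+cv2.remap(g.astype(np.float32),u[:,0],u[:,1],cv2.INTER_LINEAR).ravel() if False else v+cv2.remap(g.astype(np.float32),u[:,0].reshape(-1,1).copy(),u[:,1].reshape(-1,1).copy(),cv2.INTER_LINEAR).ravel()
    d=np.abs(np.gradient(v/25)); i=np.argsort(-d)[:6]; return [(ts[j],round(d[j],2)) for j in sorted(i)]
print("x-",prof(ex,ey*31,(-62,-40)));print("x+",prof(ex,ey*31,(40,62)));print("y-",prof(ey,ex*50,(-45,-20)));print("y+",prof(ey,ex*50,(20,45)))
T,S=cam("top"),cam("scene");m=np.load("masks.npz");ign=1-m["s"][0]
mw=min(o["soapbox"],key=lambda q:abs((q["box"][0]+q["box"][2])/2-523))["region"].astype(np.float32)
def fit(x0,f):
    x0=np.array(x0,float);return minimize(f,x0,method="Nelder-Mead",options=dict(maxiter=600,initial_simplex=np.array([x0]+[x0+np.eye(len(x0))[i]*1.5 for i in range(len(x0))])))
def L(p,v):
    P=cub(p[0]*10,p[1]*10,p[2]/5,*(np.array(p[3:])*10 if len(p)>3 else (58,40,96)));e=0
    if "w" in v:e+=np.abs(hullmask(k,P)-mw).sum()
    if "t" in v:e+=np.abs(hullmask(T,P)-m["t"][1]).sum()
    if "s" in v:e+=(np.abs(hullmask(S,P)-m["s"][1])*ign).sum()
    return e
for v in ["w","t","ts","wts"]:
    r=fit([45,24,5.5],lambda p:L(p,v));print(v,(r.x*[10,10,36/np.pi]).round(1),round(r.fun))
r=fit([45,24,5.5,5.8,4,9.6],lambda p:L(p,"wts"));print((r.x*[10,10,36/np.pi,10,10,10]).round(1),r.fun,mw.sum())
```

```text
soapbox [([501, 134, 583, 211], 0.87), ([523, 14, 559, 48], 0.77), ([492, 71, 558, 116], 0.65)]
brush [([408, 71, 470, 176], 0.65)]
recess [([322.2, 181.1], 0.89)]
mouth [([536.0, 28.5], 0.87), ([527.9, 161.1], 0.84), ([522.1, 104.5], 0.57)]
back [([544.2, 25.7], 0.68), ([528.9, 81.8], 0.64), ([546.8, 176.3], 0.59)]
[509.40212661 -79.58792181 297.14454281] 12.0833 [-0.297  0.243 -0.017  1.311 -0.    -0.116]
pad corner58 [  8.00808498 -29.         -12.9009412 ]
pad corner58 [  7.62618494  29.         -12.18587211]
recess [536.57658492 -83.34594712  37.        ]
x- [(np.float64(-53.0), np.float32(1.75)), (np.float64(-52.5), np.float32(2.09)), (np.float64(-52.0), np.float32(1.65)), (np.float64(-50.0), np.float32(2.2)), (np.float64(-49.5), np.float32(2.26)), (np.float64(-49.0), np.float32(1.76))]
x+ [(np.float64(46.0), np.float32(4.43)), (np.float64(46.5), np.float32(4.76)), (np.float64(47.0), np.float32(4.79)), (np.float64(47.5), np.float32(4.8)), (np.float64(48.0), np.float32(4.75)), (np.float64(51.0), np.float32(4.39))]
y- [(np.float64(-34.5), np.float32(4.68)), (np.float64(-34.0), np.float32(5.52)), (np.float64(-33.5), np.float32(5.12)), (np.float64(-31.0), np.float32(4.38)), (np.float64(-30.5), np.float32(5.1)), (np.float64(-30.0), np.float32(5.06))]
y+ [(np.float64(30.5), np.float32(0.49)), (np.float64(31.0), np.float32(0.78)), (np.float64(31.5), np.float32(1.03)), (np.float64(32.0), np.float32(0.91)), (np.float64(34.5), np.float32(0.46)), (np.float64(35.0), np.float32(0.41))]
w [450.6 236.1  62.1] 104
t [451.1 236.6  62.2] 44
ts [451.3 236.9  61. ] 82
wts [450.9 237.   62. ] 193
[450.8 237.3  60.8  56.6  39.8  94.3] 143.6875 2173.0
```

Run:
```python
from h import *
np.set_printoptions(suppress=True,precision=1)
f=np.radians(-28);F=np.array([np.cos(f),np.sin(f),0]);up=np.array([0,0,1.])
z=np.cos(np.radians(35))*F-np.sin(np.radians(35))*up;x=np.sin(np.radians(35))*F+np.cos(np.radians(35))*up
Rs=np.c_[x,np.cross(z,x),z]
# final: box pitch 90 so that box x down, box z = h heading 169.8
h=np.radians(169.8);H=np.array([np.cos(h),np.sin(h),0])
Bs=np.c_[F,np.cross(up,F),up];Bf=np.c_[-up,np.cross(H,-up),H]
Rf=Bf@Bs.T@Rs
print(Rs,Rf,sep="\n")
R0=R.from_quat(sense()["tool_rot"]).as_matrix();print(R0)
R1=R.from_rotvec([0,0,133],degrees=True).as_matrix()@R0
D=R.from_matrix(Rs@R1.T).as_rotvec(degrees=True);print("R1->Rs",D,np.linalg.norm(D))
```

```text
[[ 0.5 -0.5  0.7]
 [-0.3 -0.9 -0.4]
 [ 0.8  0.  -0.6]]
[[-0.8  0.2  0.6]
 [ 0.1  1.  -0.1]
 [-0.6 -0.  -0.8]]
[[-1.   0.2 -0. ]
 [ 0.2  1.   0. ]
 [ 0.   0.  -1. ]]
R1->Rs [-37.6 -40.8  27. ] 61.777937711898076
```

>>> play_rows(
  rotation=[
    [0,0,7],
    [0,0,14],
    [0,0,21],
    [0,0,28],
    [0,0,35],
    [0,0,42],
    [0,0,49],
    [0,0,56],
    [0,0,63],
    [0,0,70],
    [0,0,77],
    [0,0,84],
    [0,0,91],
    [0,0,98],
    [0,0,105],
    [0,0,112],
    [0,0,119],
    [0,0,126],
    [0,0,133],
    [0,0,133],
  ],
  offset=[
    [-7,19,0],
    [-15,38,0],
    [-22,57,0],
    [-30,76,0],
    [-37,95,0],
    [-45,114,0],
    [-52,133,0],
    [-60,152,0],
    [-67,171,0],
    [-75,190,0],
    [-82,209,0],
    [-90,228,0],
    [-97,247,0],
    [-105,266,0],
    [-112,285,0],
    [-120,304,0],
    [-127,323,0],
    [-135,342,0],
    [-142,361,0],
    [-142,361,0],
  ],
  jaw=[70,85,85,85,85,85,85,85,85,85,85,85,85,85,85,85,85,85,85,85],
)

```text
t: 13.75
tool_pos: [366.4, 283.9, 297.4]
tool_rot: [0.88, -0.476, -0.0, -0.0]
ft_force: [0.2, -0.3, 0.3]
grip_width: 84.9
grip_force: 0.0
```

>>> play_rows(
  rotation=[
    [-3.8,-4.1,2.7],
    [-7.5,-8.2,5.4],
    [-11.3,-12.2,8.1],
    [-15,-16.3,10.8],
    [-18.8,-20.4,13.5],
    [-22.6,-24.5,16.2],
    [-26.3,-28.6,18.9],
    [-30.1,-32.6,21.6],
    [-33.8,-36.7,24.3],
    [-37.6,-40.8,27],
    [-37.6,-40.8,27],
    [-37.6,-40.8,27],
    [-37.6,-40.8,27],
  ],
  offset=[
    [0,0,0],
    [0,0,0],
    [0,0,0],
    [0,0,0],
    [0,0,0],
    [0,0,0],
    [0,0,0],
    [0,0,0],
    [0,0,0],
    [0,0,0],
    [0,0,0],
    [0,0,0],
    [0,0,0],
  ],
  jaw=[85,85,85,85,85,85,85,85,85,85,85,85,85],
)

```text
t: 14.83
tool_pos: [367.9, 281.8, 297.8]
tool_rot: [0.861, -0.216, 0.447, 0.111]
ft_force: [0.7, 0.5, 0.2]
grip_width: 85.0
grip_force: 0.0
```

Run:
```python
from w import *
s=sense();print(s["joint_pos"].round(3),s["tool_pos"],R.from_quat(s["tool_rot"]).as_matrix().round(3),s["t"])
k,im,o=shot("w6",["soapbox"],["back"])
print(proj(k,cub(451,236.8,np.radians(62),58,40,96)).round())
```

```text
[ 1.102  0.17  -0.494  0.936 -0.956 -1.533] [367.86211418 281.84325755 297.76488538] [[ 0.508 -0.472  0.721]
 [-0.274 -0.882 -0.384]
 [ 0.817 -0.002 -0.577]] 14.8333
soapbox [([298, 241, 340, 295], 0.66), ([253, 165, 305, 251], 0.62)]
back [([317.7, 282.4], 0.83)]
[[340. 271.]
 [343. 241.]
 [340. 295.]
 [345. 269.]
 [303. 271.]
 [299. 241.]
 [302. 295.]
 [298. 269.]]
```

>>> play_rows(
  rotation=[
    [0,0,0],
    [0,0,0],
    [0,0,0],
    [0,0,0],
    [0,0,0],
    [0,0,0],
    [0,0,0],
    [0,0,0],
  ],
  offset=[
    [0,0,-35],
    [0,0,-70],
    [0,0,-105],
    [0,0,-140],
    [0,0,-160],
    [0,0,-160],
    [0,0,-160],
    [0,0,-160],
  ],
  jaw=[85,85,85,85,85,85,85,85],
)

```text
t: 15.65
tool_pos: [368.3, 282.3, 138.8]
tool_rot: [0.861, -0.216, 0.448, 0.111]
ft_force: [0.1, 0.8, 0.6]
grip_width: 85.0
grip_force: 0.0
```

Run:
```python
from w import *
from scipy.optimize import minimize
s=sense();print(s["joint_pos"].round(3),s["tool_pos"],R.from_quat(s["tool_rot"]).as_matrix().round(3),s["t"])
k,im,o=shot("w7",["soapbox"],["back"])
print(proj(k,cub(451,236.8,np.radians(62),58,40,96)).round())
u=proj(k,cub(451,236.8,np.radians(62),58,40,96));c=u.mean(0)
mw=min(o["soapbox"],key=lambda q:np.hypot((q["box"][0]+q["box"][2])/2-c[0],(q["box"][1]+q["box"][3])/2-c[1]))["region"].astype(np.float32)
x0=np.array([45.1,23.7,5.41])
for it in range(2):
    r=minimize(lambda p:np.abs(hullmask(k,cub(p[0]*10,p[1]*10,p[2]/5,58,40,96))-mw).sum(),x0,method="Nelder-Mead",options=dict(initial_simplex=np.array([x0]+[x0+np.eye(3)[i]*.8 for i in range(3)])));x0=r.x
print((r.x*[10,10,36/np.pi]).round(1),r.fun,mw.sum())
v=im.copy()
for P in proj(k,cub(451,236.8,np.radians(62),58,40,96)): cv2.circle(v,tuple(P.astype(int)),2,(0,0,255),-1)
for P in proj(k,cub(*(r.x*[10,10,.2]),58,40,96)): cv2.circle(v,tuple(P.astype(int)),2,(0,255,0),-1)
cv2.imwrite("pics/w7m.png",v)
```

```text
[ 1.102  0.401 -0.7    0.498 -0.958 -1.533] [368.25652794 282.28347747 138.84428886] [[ 0.506 -0.471  0.723]
 [-0.272 -0.882 -0.384]
 [ 0.818 -0.002 -0.575]] 15.65
soapbox [([226, 68, 299, 191], 0.83), ([285, 155, 355, 248], 0.79), ([277, 301, 339, 347], 0.56)]
back [([322.6, 219.7], 0.89), ([295.1, 349.4], 0.88)]
[[347. 214.]
 [354. 153.]
 [349. 246.]
 [358. 188.]
 [296. 215.]
 [289. 154.]
 [294. 246.]
 [286. 189.]]
[450.7 237.2  60.3] 156.1875 5996.0
```

View pics/w7m.png

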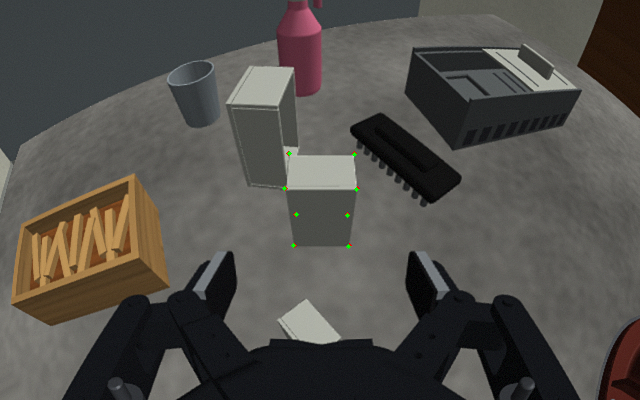

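The wrist view shows the box at (286–357, 154–246). The projected model corners lie on its edges and it is centred between the fingers, so the grasp line is right. The small box at (308,320) stays under the gripper body with clearance. Approaching along the tool axis.

>>> play_rows(
  rotation=[
    [0,0,0],
    [0,0,0],
    [0,0,0],
    [0,0,0],
    [0,0,0],
    [0,0,0],
    [0,0,0],
    [0,0,0],
    [0,0,0],
    [0,0,0],
  ],
  offset=[
    [14,-8,-11],
    [29,-15,-23],
    [43,-23,-34],
    [58,-31,-46],
    [69,-37,-55],
    [80,-43,-64],
    [87,-46,-70],
    [94,-50,-76],
    [94,-50,-76],
    [94,-50,-76],
  ],
  jaw=[85,85,85,85,85,85,85,85,85,85],
)

```text
t: 16.63
tool_pos: [461.7, 231.6, 62.0]
tool_rot: [0.861, -0.215, 0.448, 0.111]
ft_force: [0.2, -0.2, -0.5]
grip_width: 85.2
grip_force: 0.0
```

>>> play_rows(
  rotation=[
    [0,0,0],
    [0,0,0],
    [0,0,0],
    [0,0,0],
    [0,0,0],
    [0,0,0],
    [0,0,0],
  ],
  offset=[
    [0,0,0],
    [0,0,0],
    [0,0,0],
    [0,0,0],
    [0,0,0],
    [0,0,0],
    [0,0,0],
  ],
  jaw=[75,65,60,55,50,50,50],
)

```text
t: 17.22
tool_pos: [461.8, 232.2, 62.1]
tool_rot: [0.861, -0.215, 0.448, 0.111]
ft_force: [-3.0, 2.2, 7.4]
grip_width: 57.0
grip_force: 64.6
```

>>> play_rows(
  rotation=[
    [0,0,0],
    [0,0,0],
    [0,0,0],
    [0,0,0],
    [0,0,0],
    [0,0,0],
    [0,0,0],
    [3.2,6.1,0],
    [6.4,12.1,0],
    [9.7,18.2,0],
    [12.9,24.3,0],
    [16.1,30.4,0],
    [19.3,36.4,0],
    [22.6,42.5,0],
    [25.8,48.6,0],
    [25.8,48.6,0],
  ],
  offset=[
    [0,0,10],
    [0,0,30],
    [0,0,65],
    [0,0,100],
    [0,0,135],
    [0,0,170],
    [0,0,200],
    [0,0,200],
    [0,0,200],
    [0,0,200],
    [0,0,200],
    [0,0,200],
    [0,0,200],
    [0,0,200],
    [0,0,200],
    [0,0,200],
  ],
  jaw=[50,50,50,50,50,50,50,50,50,50,50,50,50,50,50,50],
)

```text
t: 18.55
tool_pos: [463.7, 230.0, 260.6]
tool_rot: [0.97, -0.244, -0.004, -0.0]
ft_force: [-0.7, -1.4, -1.8]
grip_width: 56.7
grip_force: 64.2
```

>>> play_rows(
  rotation=[
    [0,0,-7],
    [0,0,-14],
    [0,0,-21],
    [0,0,-28],
    [0,0,-35],
    [0,0,-42],
    [0,0,-49],
    [0,0,-56],
    [0,0,-63],
    [0,0,-70],
    [0,0,-77],
    [0,0,-84],
    [0,0,-91],
    [0,0,-98],
    [0,0,-105],
    [0,0,-112],
    [0,0,-119],
    [0,0,-126],
    [0,0,-133],
    [0,0,-140],
  ],
  offset=[
    [2,-15,0],
    [4,-30,0],
    [6,-45,0],
    [8,-60,0],
    [10,-75,0],
    [12,-90,0],
    [14,-105,0],
    [16,-120,0],
    [18,-135,0],
    [20,-150,0],
    [22,-165,0],
    [24,-180,0],
    [26,-195,0],
    [28,-210,0],
    [30,-225,0],
    [32,-240,0],
    [34,-255,0],
    [36,-270,0],
    [38,-285,0],
    [40,-300,0],
  ],
  jaw=[50,50,50,50,50,50,50,50,50,50,50,50,50,50,50,50,50,50,50,50],
)

```text
t: 20.22
tool_pos: [500.9, -68.6, 261.0]
tool_rot: [-0.102, 0.995, -0.0, 0.001]
ft_force: [0.5, -0.4, -1.6]
grip_width: 57.0
grip_force: 64.1
```

```bash
cat >> w.py <<'E'
h_=np.radians(169.8);H=np.array([np.cos(h_),np.sin(h_),0]);UP=np.array([0,0,1.])
Bf=np.c_[-UP,np.cross(H,-UP),H]
f_=np.radians(-28);F=np.array([np.cos(f_),np.sin(f_),0]);Bs=np.c_[F,np.cross(UP,F),UP]
a_=np.radians(35);Rs=np.c_[np.sin(a_)*F+np.cos(a_)*UP,np.cross(np.cos(a_)*F-np.sin(a_)*UP,np.sin(a_)*F+np.cos(a_)*UP),np.cos(a_)*F-np.sin(a_)*UP]
Rf=Bf@Bs.T@Rs
E
python3 - <<'E'
from w import *
s=sense();Rn=R.from_quat(s["tool_rot"]).as_matrix()
print(s["tool_pos"],s["joint_pos"].round(2),s["grip_width"],s["grip_force"],s["t"],Rn.round(2))
d=R.from_matrix(Rf@Rn.T).as_rotvec(degrees=True);print(d.round(1),np.linalg.norm(d))
E
```

```text
[500.9099298  -68.61850387 261.04524743] [-0.28  0.23 -0.12  1.21  0.   -0.48] 57.01559682748001 64.14643786847591 20.2167 [[-0.98 -0.2   0.  ]
 [-0.2   0.98 -0.  ]
 [-0.   -0.   -1.  ]]
[  0.5 -35.1 -21.2] 41.032860198539346
```

>>> play_rows(
  rotation=[
    [0.1,-5.8,-3.5],
    [0.2,-11.7,-7.1],
    [0.2,-17.6,-10.6],
    [0.3,-23.4,-14.1],
    [0.4,-29.2,-17.7],
    [0.5,-35.1,-21.2],
    [0.5,-35.1,-21.2],
    [0.5,-35.1,-21.2],
    [0.5,-35.1,-21.2],
    [0.5,-35.1,-21.2],
    [0.5,-35.1,-21.2],
    [0.5,-35.1,-21.2],
  ],
  offset=[
    [3,-2,0],
    [6,-4,0],
    [9,-6,0],
    [12,-8,0],
    [15,-10,0],
    [18,-11,0],
    [21,-11,-30],
    [21,-11,-60],
    [21,-11,-90],
    [21,-11,-116],
    [21,-11,-116],
    [21,-11,-116],
  ],
  jaw=[50,50,50,50,50,50,50,50,50,50,50,50],
)

```text
t: 21.22
tool_pos: [520.8, -78.5, 144.0]
tool_rot: [0.082, 0.951, -0.026, 0.298]
ft_force: [0.3, -0.1, -0.4]
grip_width: 57.0
grip_force: 64.6
```

```bash
cat > chk.py <<'E'
from w import *
from scipy.optimize import minimize
def boxcorners(c,Rb): # c: mouth centre; box frame x up to -40
    L=np.array([[x,y,z] for x in(-40,0) for y in(-29,29) for z in(-48,48)]);return c+L@Rb.T
s=sense();print("tool",s["tool_pos"].round(1),s["grip_width"],s["t"])
Rn=R.from_quat(s["tool_rot"]).as_matrix();Rb=Rn@Rs.T@Bs
mouth=s["tool_pos"]-Rb@np.array([-8.2,0,14.1]);print("pred mouth",mouth.round(1),"axes err deg",R.from_matrix(Bf.T@Rb).as_rotvec(degrees=True).round(1))
for n in("top","scene"):
    read_camera(n);k=cam(n);u=proj(k,boxcorners(mouth,Rb))
    print(n,"pred",np.r_[u.min(0),u.max(0)].round(),[(np.round(o["box"]).astype(int).tolist(),round(o["confidence"],2)) for o in outline_of(n,"soapbox")],
      "back",proj(k,mouth-40*Rb[:,0]).round(1)[0],[(np.round(o["at"],1).tolist(),round(o["confidence"],2)) for o in spot_point(n,"back")])
k,im,o=shot("wl",["soapbox"],["back"]);u=proj(k,boxcorners(mouth,Rb));print("wrist pred",u.round().tolist())
E
python3 chk.py
```

```text
tool [520.8 -78.5 144. ] 57.03426439165138 21.2167
pred mouth [534.7 -80.9 135.7] axes err deg [-0.3 -0.2  0.1]
top pred [433. 191. 485. 253.] [([438, 191, 485, 249], 0.92), ([235, 280, 256, 301], 0.75), ([271, 160, 313, 215], 0.73)] back [462.2 220.6] [([239.2, 287.2], 0.89), ([457.6, 217.6], 0.84), ([285.7, 179.6], 0.58)]
scene pred [197. 132. 245. 169.] [([197, 131, 244, 166], 0.95), ([327, 187, 368, 250], 0.84), ([388, 169, 401, 199], 0.53)] back [220.6 142.3] [([352.1, 221.6], 0.93), ([397.9, 184.5], 0.81), ([219.9, 142.2], 0.75)]
soapbox [([252, 193, 388, 328], 0.97), ([573, 85, 640, 223], 0.82), ([478, 188, 556, 346], 0.56)]
back [([635.4, 162.0], 0.8), ([318.2, 308.8], 0.7)]
wrist pred [[364.0, 324.0], [393.0, 268.0], [280.0, 324.0], [253.0, 268.0], [361.0, 272.0], [383.0, 192.0], [283.0, 272.0], [263.0, 192.0]]
```

>>> play_rows(
  rotation=[
    [0,0,0],
    [0,0,0],
    [0,0,0],
    [0,0,0],
    [0,0,0],
    [0,0,0],
    [0,0,0],
    [0,0,0],
  ],
  offset=[
    [0,0,-25],
    [0,0,-50],
    [0,0,-70],
    [0,0,-85],
    [0,0,-85],
    [0,0,-85],
    [0,0,-85],
    [0,0,-85],
  ],
  jaw=[50,50,50,50,50,50,50,50],
)

```text
t: 22.33
tool_pos: [523.5, -79.7, 61.9]
tool_rot: [0.082, 0.95, -0.027, 0.301]
ft_force: [0.8, 0.4, -1.0]
grip_width: 57.3
grip_force: 64.7
```

```bash
python3 chk.py | grep -E "tool|pred mouth"; python3 -c "
from rig import *
s=sense();print(s['ft_force'],s['tool_pos'])"
```

```text
tool [523.5 -79.7  61.9] 57.28509834983325 22.3333
pred mouth [537.5 -82.2  53.7] axes err deg [-0.3  0.1  0.1]
[ 0.1054741  -0.37021872 -1.43207394] [522.5493477  -79.41110245  60.54604571]
```

>>> play_rows(
  rotation=[
    [0,0,0],
    [0,0,0],
    [0,0,0],
    [0,0,0],
    [0,0,0],
    [0,0,0],
    [0,0,0],
  ],
  offset=[
    [0,0,-3],
    [0,0,-6],
    [0,0,-9],
    [0,0,-11],
    [0,0,-13],
    [0,0,-13],
    [0,0,-13],
  ],
  jaw=[50,50,50,50,50,50,50],
)

```text
t: 23.37
tool_pos: [522.4, -79.3, 47.1]
tool_rot: [0.082, 0.95, -0.027, 0.299]
ft_force: [-0.0, 0.7, -1.6]
grip_width: 57.2
grip_force: 64.8
```

>>> play_rows(
  rotation=[
    [0,0,0],
    [0,0,0],
    [0,0,0],
  ],
  offset=[
    [0,0,-1],
    [0,0,-2],
    [0,0,-2],
  ],
  jaw=[50,50,50],
)

```text
t: 23.62
tool_pos: [522.6, -79.4, 46.9]
tool_rot: [0.082, 0.95, -0.027, 0.301]
ft_force: [-25.6, 2.9, 40.1]
grip_width: 56.8
grip_force: 70.3
```

>>> play_rows(
  rotation=[
    [0,0,0],
    [0,0,0],
    [0,0,0],
    [0,0,0],
    [0,0,0],
    [0,0,0],
    [0,0,0],
  ],
  offset=[
    [0,0,2],
    [0,0,2],
    [0,0,2],
    [0,0,2],
    [0,0,2],
    [0,0,2],
    [0,0,2],
  ],
  jaw=[50,50,60,70,75,75,75],
)

```text
t: 24.2
tool_pos: [522.5, -79.4, 47.2]
tool_rot: [0.082, 0.95, -0.027, 0.299]
ft_force: [-0.0, 0.5, -0.4]
grip_width: 74.9
grip_force: 0.0
```

>>> play_rows(
  rotation=[
    [0,0,0],
    [0,0,0],
    [0,0,0],
    [0,0,0],
    [0,0,0],
    [0,0,0],
    [0,0,0],
    [0,0,0],
  ],
  offset=[
    [-12,2,17],
    [-23,4,33],
    [-35,6,50],
    [-46,8,66],
    [-57,10,82],
    [-57,10,120],
    [-57,10,160],
    [-57,10,160],
  ],
  jaw=[75,75,75,75,75,75,75,75],
)

```text
t: 24.87
tool_pos: [468.2, -70.3, 215.2]
tool_rot: [0.082, 0.949, -0.028, 0.304]
ft_force: [1.6, -0.8, 2.2]
grip_width: 75.4
grip_force: 0.0
```

Run:
```python
from w import *
from scipy.optimize import minimize
s=sense();print(s["tool_pos"],s["joint_pos"].round(2),s["t"])
k,im,o=shot("w8",["soapbox"],["back"])
ks=[("wrist",k,o["soapbox"])]
for n in("top","scene"): read_camera(n);ks.append((n,cam(n),outline_of(n,"soapbox")))
obs=[]
for n,c,l in ks:
    u=proj(c,cub(536.3,-82,np.radians(-10.2),96,58,40,37)).mean(0)
    l=sorted(l,key=lambda q:np.hypot((q["box"][0]+q["box"][2])/2-u[0],(q["box"][1]+q["box"][3])/2-u[1]))
    P=proj(c,cub(536.3,-82,np.radians(-10.2),96,58,40,37));print(n,"pred",np.r_[P.min(0),P.max(0)].round(),"seen",np.round(l[0]["box"]) if l else None)
    if l: obs.append((n,c,l[0]["region"].astype(np.float32)))
P=cub(536.3,-82,np.radians(-10.2),96,58,40,37);top=P[P[:,2]>50]
# back face corners fit in wrist: visible top face brightness
u=proj(k,top).round(1);print("wrist back corners pred",u.tolist())
hull=np.zeros(im.shape[:2],np.uint8);g=cv2.cvtColor(im,cv2.COLOR_BGR2GRAY)
c=u.mean(0).astype(int);ff=g[c[1]-70:c[1]+70,c[0]-80:c[0]+80]
m=(ff>120).astype(np.uint8);n,lab,st,ce=cv2.connectedComponentsWithStats(m);l=lab[70,80];print("face px",g[c[1],c[0]],l,st[l] if l else None,"offset",c-[80,70])
cn,_=cv2.findContours((lab==l).astype(np.uint8),cv2.RETR_EXTERNAL,cv2.CHAIN_APPROX_NONE);rr=cv2.minAreaRect(max(cn,key=cv2.contourArea));print(np.round(cv2.boxPoints(rr)+c-[80,70],1).tolist())
```

```text
[468.17872053 -70.31720252 215.21170901] [-0.39 -0.26 -0.97  0.26  0.12 -0.18] 24.8667
soapbox [([292, 112, 351, 186], 0.76), ([534, 90, 627, 202], 0.73)]
back [([320.0, 155.3], 0.92), ([583.5, 152.1], 0.6)]
wrist pred [289.  95. 354. 187.] seen [292. 112. 351. 186.]
top pred [421. 201. 466. 256.] seen [421. 202. 464. 257.]
scene pred [203. 166. 248. 204.] seen [206. 169. 247. 196.]
wrist back corners pred [[289.5, 119.8], [354.5, 120.2], [295.4, 187.1], [347.1, 187.4]]
face px 180 2 [  49   35   65   68 4032] offset [241  83]
[[290.0, 118.0], [354.0, 118.0], [354.0, 185.0], [290.0, 185.0]]
```

```bash
cat > face.py <<'E'
from w import *
from scipy.optimize import minimize
s=sense();k=cam("wrist",s);im=read_camera("wrist");g=cv2.cvtColor(im,cv2.COLOR_BGR2GRAY)
P=cub(536.3,-82,np.radians(-10.2),96,58,40,37);u=proj(k,P[P[:,2]>50]);c=u.mean(0).astype(int)
m=(g>115).astype(np.uint8);m=cv2.morphologyEx(m,cv2.MORPH_OPEN,np.ones((3,3)));n,lab,st,_=cv2.connectedComponentsWithStats(m);M=(lab==lab[c[1],c[0]]).astype(np.float32)
print(s["tool_pos"].round(1),"pred",np.r_[u.min(0),u.max(0)].round(1),"seen",st[lab[c[1],c[0]]])
def corners(p): # mm offsets xyz, deg rot
    L=np.array([[-48,-29,0],[48,-29,0],[48,29,0],[-48,29,0]],float);t=np.linspace(0,1,12,endpoint=False)[:,None]
    L=np.vstack([L[i]+t*(L[(i+1)%4]-L[i]) for i in range(4)])
    return np.array([536.3,-82,77])+np.array(p[:3])+(R.from_euler("z",-10.2,degrees=True)*R.from_rotvec(p[3:],degrees=True)).apply(L)
def loss(p):
    a=np.zeros((400*8,640*8),np.uint8);cv2.fillPoly(a,[(proj(k,corners(p))*8+3.5).round().astype(np.int32)],1)
    return np.abs(cv2.resize(a.astype(np.float32),(640,400),interpolation=cv2.INTER_AREA)-M).sum()
x=np.zeros(6)
for it in range(3): r=minimize(loss,x,method="Nelder-Mead",options=dict(maxiter=300,initial_simplex=np.vstack([x,x+np.diag([2,2,4,3,3,2])])));x=r.x
print("dx dy dz rx ry rz",r.x.round(1),r.fun,loss(np.zeros(6)))
E
python3 face.py
```

```text
[464.6 -69.  205.7] pred [288.  131.4 353.8 198. ] seen [ 288  129   66   68 4077]
dx dy dz rx ry rz [-4.7  0.7  1.8 -0.2  0.2 -0. ] 43.9375 299.07812
```

>>> play_rows(
  rotation=[
    [-0.8,6,0],
    [-1.7,12,0],
    [-2.5,18,0],
    [-3.4,24,0],
    [-4.2,29.6,0],
    [-4.9,34.6,0],
    [-4.9,34.6,0],
    [-4.9,34.6,0],
    [-4.9,34.6,0],
    [-4.9,34.6,0],
    [-4.9,34.6,0],
  ],
  offset=[
    [12,-2,0],
    [24,-4,0],
    [36,-6,0],
    [48,-8,0],
    [60,-10,0],
    [70,-12,0],
    [70,-12,0],
    [70,-12,0],
    [70,-12,0],
    [70,-12,0],
    [70,-12,0],
  ],
  jaw=[30,10,10,10,10,10,10,10,10,10,10],
)

```text
t: 26.18
tool_pos: [534.4, -81.4, 208.0]
tool_rot: [0.058, 0.994, -0.09, 0.007]
ft_force: [0.1, -0.3, -0.8]
grip_width: 10.1
grip_force: 0.0
```

```bash
python3 face.py
python3 - <<'E'
from h import *
s=sense();print(R.from_quat(s["tool_rot"]).as_matrix().round(3),s["tool_pos"],s["t"])
E
```

```text
[534.4 -81.4 208. ] pred [312.4 131.9 381.  234.5] seen [ 313  131   69  102 5961]
dx dy dz rx ry rz [-1.9  0.3  1.4  0.6  1.2  0. ] 79.625 254.59375
[[-0.993  0.117  0.005]
 [ 0.114  0.977 -0.18 ]
 [-0.025 -0.178 -0.984]] [534.62684178 -81.4492288  208.26430253] 26.2333
```

Run:
```python
from h import *
s=sense();a=np.radians(169.8);x=np.array([np.cos(a),np.sin(a),0]);z=np.array([0,0,-1.]);G=np.c_[x,np.cross(z,x),z]
print(R.from_matrix(G@R.from_quat(s["tool_rot"]).as_matrix().T).as_rotvec(degrees=True).round(2),s["tool_pos"])
```

```text
[10.36 -0.06 -3.5 ] [534.62684178 -81.4492288  208.26430253]
```

>>> play_rows(
  rotation=[
    [5,0,-1.7],
    [10.4,-0.1,-3.5],
    [10.4,-0.1,-3.5],
    [10.4,-0.1,-3.5],
    [10.4,-0.1,-3.5],
    [10.4,-0.1,-3.5],
    [10.4,-0.1,-3.5],
    [10.4,-0.1,-3.5],
    [10.4,-0.1,-3.5],
    [10.4,-0.1,-3.5],
    [10.4,-0.1,-3.5],
    [10.4,-0.1,-3.5],
  ],
  offset=[
    [-6,-36,0],
    [-12,-72,0],
    [-18,-108,0],
    [-24,-144,0],
    [-24,-144,0],
    [-24,-144,0],
    [-24,-144,-30],
    [-24,-144,-60],
    [-24,-144,-90],
    [-24,-144,-108],
    [-24,-144,-108],
    [-24,-144,-108],
  ],
  jaw=[40,60,60,60,60,60,60,60,60,60,60,60],
)

```text
t: 27.23
tool_pos: [511.1, -224.0, 99.7]
tool_rot: [0.088, 0.996, 0.001, -0.001]
ft_force: [-1.0, -0.6, 0.2]
grip_width: 60.0
grip_force: 0.0
```

>>> play_rows(
  rotation=[
    [0,0,0],
    [0,0,0],
    [0,0,0],
    [0,0,0],
    [0,0,0],
    [0,0,0],
  ],
  offset=[
    [0,0,-2],
    [0,0,-2],
    [0,0,-2],
    [0,0,-2],
    [0,0,-2],
    [0,0,-2],
  ],
  jaw=[30,10,5,5,5,5],
)

```text
t: 27.73
tool_pos: [512.1, -225.7, 98.7]
tool_rot: [0.089, 0.996, 0.0, 0.0]
ft_force: [-0.2, 2.1, 8.2]
grip_width: 10.2
grip_force: 59.2
```

Handle gripped (opening 10.2 mm, 59 N). I'll slide it shut.

>>> play_rows(
  rotation=[
    [0,0,0],
    [0,0,0],
    [0,0,0],
    [0,0,0],
    [0,0,0],
    [0,0,0],
    [0,0,0],
    [0,0,0],
    [0,0,0],
    [0,0,0],
    [0,0,0],
    [0,0,0],
  ],
  offset=[
    [2,10,0],
    [4,22,0],
    [7,37,0],
    [9,52,0],
    [12,67,0],
    [15,82,0],
    [17,97,0],
    [20,112,0],
    [23,127,0],
    [25,138,0],
    [25,141,0],
    [25,141,0],
  ],
  jaw=[5,5,5,5,5,5,5,5,5,5,5,5],
)

```text
t: 28.73
tool_pos: [537.6, -83.6, 98.6]
tool_rot: [0.088, 0.996, 0.0, 0.001]
ft_force: [-0.4, 1.6, 7.2]
grip_width: 9.8
grip_force: 59.1
```

>>> play_rows(
  rotation=[
    [0,0,0],
    [0,0,0],
    [0,0,0],
    [0,0,0],
  ],
  offset=[
    [0,1,0],
    [0,3,0],
    [1,4,0],
    [1,4,0],
  ],
  jaw=[5,5,5,5],
)

```text
t: 29.07
tool_pos: [537.9, -82.1, 98.6]
tool_rot: [0.089, 0.996, -0.001, 0.0]
ft_force: [-3.1, -7.8, 9.4]
grip_width: 10.2
grip_force: 59.6
```

>>> play_rows(
  rotation=[
    [0,0,0],
    [0,0,0],
    [0,0,0],
  ],
  offset=[
    [0,1,0],
    [0,2,0],
    [0,2,0],
  ],
  jaw=[5,5,5],
)

```text
t: 29.32
tool_pos: [537.9, -81.9, 98.6]
tool_rot: [0.09, 0.996, -0.003, 0.0]
ft_force: [-3.7, -15.6, 6.8]
grip_width: 9.7
grip_force: 59.4
```

>>> play_rows(
  rotation=[
    [0,0,0],
    [0,0,0],
    [0,0,0],
    [0,0,0],
    [0,0,0],
    [0,0,0],
    [0,0,0],
    [0,0,0],
    [0,0,0],
    [0,0,0],
    [0,0,0],
    [0,0,0],
  ],
  offset=[
    [0,-2,0],
    [0,-2,0],
    [0,-2,0],
    [0,-2,0],
    [0,-2,0],
    [0,-2,40],
    [0,-2,80],
    [0,-2,120],
    [0,-2,160],
    [-20,-2,200],
    [-20,-2,200],
    [-20,-2,200],
  ],
  jaw=[5,15,30,50,60,60,60,60,60,60,60,60],
)

```text
t: 30.32
tool_pos: [518.2, -80.5, 299.8]
tool_rot: [0.088, 0.996, -0.0, 0.002]
ft_force: [0.1, 0.5, -0.3]
grip_width: 59.8
grip_force: 0.0
```

Run:
```python
from w import *
s=sense();print(s["tool_pos"],s["ft_force"],s["t"])
k,im,o=shot("w9",["cover","tier"],["cover_grip"])
for p,q in [((536.3,-82),0),((534.6,-93.2),11)]:
    u=proj(k,cub(*p,np.radians(-10.2),138,150,5,83));print(q,"pred cover box",np.r_[u.min(0),u.max(0)].round(),proj(k,[*p,103]).round(1))
for c in("top","scene"):
    read_camera(c)
    for t in("spray","cup","brush","pegbox","soapbox","cover"): print(c,t,[(np.round(b["box"]).tolist(),round(b["confidence"],2)) for b in boxes_of(c,t)])
```

```text
[518.20941077 -80.47880304 299.83106735] [ 0.14835027  0.49953327 -0.31637221] 30.3167
cover [([262, 123, 386, 238], 0.7)]
tier [([149, 113, 391, 241], 0.81)]
cover_grip [([327.1, 185.4], 0.87)]
0 pred cover box [259. 126. 386. 233.] [[322.3 185.2]]
11 pred cover box [250. 126. 376. 234.] [[312.6 185.5]]
top spray [([341.0, 93.0, 394.0, 155.0], 0.6)]
top cup [([261.0, 94.0, 297.0, 138.0], 0.79)]
top brush [([337.0, 208.0, 368.0, 275.0], 0.58)]
top pegbox [([122.0, 154.0, 224.0, 227.0], 0.7)]
top soapbox [([269.0, 164.0, 313.0, 215.0], 0.6), ([239.0, 282.0, 258.0, 300.0], 0.56)]
top cover [([402.0, 185.0, 494.0, 273.0], 0.88)]
scene spray [([234.0, 185.0, 286.0, 283.0], 0.96)]
scene cup [([332.0, 249.0, 368.0, 308.0], 0.77)]
scene brush [([283.0, 183.0, 319.0, 223.0], 0.97)]
scene pegbox [([413.0, 208.0, 511.0, 283.0], 0.85)]
scene soapbox [([326.0, 186.0, 364.0, 250.0], 0.89), ([386.0, 168.0, 401.0, 202.0], 0.73)]
scene cover [([183.0, 158.0, 264.0, 197.0], 0.61)]
```

Cover shut against its stop, bystanders unmoved, arm clear. I'm handing in.

```bash
python3 -c "
from rig import *
print(finish_job())"
```

```text
the job is handed in; nothing more can be done
None
```

Job handed in at about 31 s: I opened the cover to its stop, seated the soap box mouth-down in the recess (measured flat within about 1°), slid the cover shut to its stop, and left the bystanders where they stood.

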